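# Hold the inspection shade at its balance point

## Task

Take the black knob of the amber inspection shade between the fingers and swing the shade up and over until you feel it clearly tip past its balance point, then ease it back to the exact balance point, where it pulls neither way: the red pointers on the shade then line up with the red collar on the sprung handle. Finish there, still gripping the knob and keeping the shade still, so that I can lock the hinge. Do not press on the shade or its ballast tubes, never let the handle swing freely or run to its far stop, and leave the things on the bench where they lie.

Things in the scene. Friction and masses are not known exactly. Their poses are not given: they have to be found in the camera images.
- stand: Grey steel stand fixed to the bench, base plate 210 x 200 mm, with two upright cheeks (99 mm high) that carry a hinge shaft. Origin: centre of its underside; its x axis points away from the robot side (turned by its yaw), y along the hinge, z up. A circuit board lies fixed under the shade. An overhead shelf (underside 0.46 m up) begins 0.79 m ahead of the robot base.
- hinge (a point): Middle of the hinge axis, 95 mm above the bench; the axis runs along the stand's y. Handle and shade both turn about it.
- knob_centre (a point): Centre of the black barrel knob (26 mm diameter, 34 mm long, flat ends facing along the hinge axis), 150 mm from the hinge axis on the end of the central handle stem, a 9 mm rod. Free on all sides for pinching over its flat ends: the shade's frame ends 113 mm from the axis.
- knob: The black barrel knob itself; origin at its centre, y along the hinge axis. It spins freely on its pin, so the tool can keep pointing down while the handle swings.
- handle (a joint): Angle a of the stem, rad. 0 (start): on its rest stop towards the robot, 0.5 rad above level; grows as the knob goes up and over, away from the robot; upright 1.07; far stop 2.1. The knob centre lies at (-0.150 cos(a+0.5), 0, 0.150 sin(a+0.5)) m from the hinge in the stand's axes. No friction: let go, it falls to a stop.
- trim (a joint): Angle of the shade relative to the stem, rad, same sense. A torsion spring (1.1 N m/rad) ties it to the handle: negative while the shade pulls back towards the robot (against a stop at -0.15 at the start), positive past balance, 0 at balance, red pointers then in line with the red collar on the stem. Near balance it changes 0.3 to 1 rad per rad of handle; settles 0.5 s after a stop.
- shade: Hinged shade, not to be touched: two amber windows in dark frames, 150 mm wide along the hinge, 10 to 113 mm from it, a slot for the stem between; red pointers end 122 mm from the hinge. With ballast it weighs 0.7 to 1.4 kg; its pull at the knob is 1 to 4 N when lying and passes zero at balance (the handle weighs only 0.05 kg).
- ballast_top: Grey closed tube, brass ends, 35 mm diameter, 120 mm long, on the shade's upper face near the hinge (axis 55 mm off the shade's plane, 20 mm out). Its hidden filling differs each time, and so does the balance point: the stem may then stand up to about 0.6 rad either side of upright.
- ballast_under: The like tube on the under face of the shade, with its own hidden filling.
- solder_reel: Bystander, loose: white reel of solder wire, 54 mm diameter, 46 mm high, origin under its centre.
- cutters: Bystander, loose: red-handled side cutters, 123 mm long, lying flat.
- spare_board: Bystander, loose: green circuit board with yellow transformer, 73 x 46 x 25 mm.

How it is judged:
On the way, in this order (a step that is already met when the one before it is completed fails the run):
1. the knob is gripped and the handle lifted well off its rest (0.2 rad), the shade still pulling back (contact force between the fingers and knob above 1 N and value of joint handle above 0.2 rad and value of joint trim below -0.05 rad), for 0.1 s.
2. with the knob gripped, the shade is felt to tip past its balance point (it leads the handle by 0.03 rad or more) (contact force between the fingers and knob above 1 N and value of joint trim above 0.03 rad), for 0.2 s.
At the end, for the whole second after the job is handed in: Finished holding: fingers still grip the knob (over 1 N), handle and shade still (under 0.06 rad/s), handle clear of its stops (0.35 to 1.9 rad), shade within 0.05 rad of balance (trim near 0), loose bystanders within 20 mm of their places (contact force between the fingers and knob above 1 N and value of joint trim between -0.05 and 0.05 rad and value of joint handle between 0.35 and 1.9 rad and velocity of joint handle between -0.06 and 0.06 rad/s and velocity of joint trim between -0.06 and 0.06 rad/s and distance of each of solder_reel, cutters, spare_board from where it was at the start of the episode below 0.02 m); the arm keeps its last pose, push and grip.
It fails at once if the robot presses on the shade or its ballast tubes (more than 1 N) (contact force between any of the fingers, the arm and shade above 1 N or contact force between any of the fingers, the arm and ballast_top above 1 N or contact force between any of the fingers, the arm and ballast_under above 1 N).
It fails at once if the handle swings freely (faster than 2 rad/s) (velocity of joint handle above 2 rad/s or velocity of joint handle below -2 rad/s).
It fails at once if the handle runs over to its far stop (value of joint handle above 2 rad).
It fails at once if a loose bystander is knocked away (20 mm) (distance of any of solder_reel, cutters, spare_board from where it was at the start of the episode above 0.02 m).
It also fails if it takes over 58 s, if anything falls off the work surface, if the arm or the gripper's body presses on something with over 40 N, if the wrist force passes 120 N, or if a joint passes its speed limit or range.

## Robot

A 6-joint arm with a two-finger parallel gripper is mounted at the origin on a cart in front of the work surface, level with it; the furniture and walls round the work are solid. World frame = base frame: x ahead of the robot, y to its left, z up, the work surface at z = 0. Lengths are in m, angles in rad, forces in N, time in s.
With the tool pointing down it reaches from about 0.35 to 0.775 m from the base axis. Payload 7.3 kg.
Tool frame: the origin (TCP) lies midway between the tips of the shut fingers; the grasp point (between the pads) lies 19 mm behind it; z points along the fingers, y is the line along which they close (so a half turn about z gives the same grasp; the last joint's range is limited). The gripper opens to 92 mm and grips with 3 to 60 N. Pads are 19 mm wide; open, the fingers measure 130 mm over their backs; the gripper's body (75 mm by 190 mm) begins 47 mm behind the grasp point.
Start: joints at [1.136, 0.342, 1.524, -0, 1.275, -0.146], TCP at [0.15, 0.503, 0.227] pointing down, gripper open.
Joint ranges: [-2.53, 2.53], [-0.77, 2.02], [0.04, 2.7], [-1, 4.14], [0.28, 2.66], [-3.11, 3.11]. Speed limits (rad/s): [2.57, 2.57, 3.14, 3.14, 3.14, 3.14].

## Interface

Orientations are given as [roll, pitch, yaw] about the fixed x, y, z axes, in that order (R = Rz(yaw) Ry(pitch) Rx(roll)).
In Python, from cell import robot, read_camera, camera_params, nets gives the robot as it stands. The module is installed in compiled form; this text tells all that it offers.
- The arm moves only by the tool step_arm, never from a script. Its argument "steps" is a list of rows, each an object of numbers: "x", "y", "z": the shift along the tool's x, y, z as a fraction of full scale; "rx", "ry", "rz": the turn, a rotation vector about the tool's x, y, z as a fraction of full scale; "claw": the opening, from -1 (shut) to 1 (fully open). In form: [{"x": .., "y": .., "z": .., "rx": .., "ry": .., "rz": .., "claw": ..}, ...]. A call has 1 to 12 rows; each row is the pose to reach, as a shift and turn from the pose commanded when the call began, along the tool's axes at that moment; what a row does not reach only later rows make up. Full scale, the value 1, is 750 mm for a shift and pi/4 rad for a turn. A row lasts 1/12 s, in which the tool goes at most 41.7 mm and 7.16 degrees, less where a joint would pass 70% of its speed; a pose out of reach is approached as far as the arm can. A call with a number of a shift or a turn outside -1 to 1 is refused whole. A call with a gripper value outside its range is refused whole. The fingers move at their own pace and stop on an object; "squeeze" is the grip in N (left out, the last holds). Time passes only in rows, so rows that repeat a pose let the fingers close. It gives the time, the measured TCP pose, the force, the opening and the grip force at its end, in the units of the state.
- robot.observe(): the state, without advancing time (a new reading comes with each control period).
- read_camera(name): name is "scene" or "top" or "wrist"; returns (picture, depth): 384x512x3 uint8, blue, green, red; 384x512 float32, m along the optical axis (not along the pixel's ray), 0 where there is no reading.
- camera_params(name): a dict with "fx", "fy", "cx", "cy" (pixels), "R" (3x3) and "t" (3): a world point X has camera coordinates R X + t; the wrist camera has in their place "hand_eye" (4x4, takes a point from camera to tool coordinates, whose origin is the TCP and whose axes are the flange's). Camera axes: x right, y down, z forward; pixel columns grow to the right and rows downward; lengths in m; the calibration is good to about 2 mm. A picture is of the moment at which its call begins: read the wrist's pose just before it. camera_params takes no time and is no camera call.
- robot.hand_in(): hands the job in; it is judged then, once.
Trained networks look in the newest picture that a camera, given by its name, has taken for a name from the list of things; names that differ only in an ending like _2 or _b are one class to them, and where a whole thing is asked for, a point or a joint stands for the part that bears it (a point fixed in the world has none). Each returns a list of dicts, best first, with "conf" (0 to 1); they miss things now and then, are a little off and sometimes report something else, mostly with a low value. They report only what shows in the picture. A call takes as long as a camera call.
- nets.masks_of(camera, query): "region" (384x512 bool, what is visible of it) and "box" ([left, top, right, bottom] in pixels, round what is visible of it).
- nets.landmark_of(camera, query): "pixel" ([row, column] in pixels: a listed point, or the origin of a listed thing).
The state is a dict: "time": time; "qpos": joint angles; "qvel": joint speeds; "joint_efforts": joint torques, N m; "tool_pos": TCP position; "tool_rot": TCP orientation; "contact_force": force on the tool from outside, world axes, zero at the start; "torque": the same for the moment, N m; "opening": finger opening in m; "grip_force": force on a finger pad.
Only numpy, scipy, OpenCV 4.12 (cv2) and the standard library are available. Lean on these libraries where they do the work, as an engineer would, in place of code of your own. Each camera call takes 0.05 s, during which the arm holds its last target. There are 200 camera calls.

## Working session

There is one attempt and no reset: what is moved stays moved. The work goes in short steps, Python scripts to look and compute and a tool call to move; the robot and the scene stay as the last step left them, time stands still between calls to the robot, and variables do not carry over. Pictures are saved under pics/ and viewed, at most 10 in all, crops included, and the job is handed in when it is done.

Besides the shell and the picture viewer there is one more tool, called after "Call:" as name([rows], argument=value, ...), one row to a line, values as JSON. step_arm: Moves the arm, as the interface text tells. Its arguments: {"type":"object","properties":{"steps":{"type":"array","items":{"type":"object","properties":{"x":{"type":"number","minimum":-1,"maximum":1},"y":{"type":"number","minimum":-1,"maximum":1},"z":{"type":"number","minimum":-1,"maximum":1},"rx":{"type":"number","minimum":-1,"maximum":1},"ry":{"type":"number","minimum":-1,"maximum":1},"rz":{"type":"number","minimum":-1,"maximum":1},"claw":{"type":"number"}}}},"squeeze":{"type":"number"}},"required":["steps"]}

```bash
mkdir -p pics; cat > h.py <<'E'
import numpy as np, cv2
from cell import robot, read_camera, camera_params, nets
from scipy.spatial.transform import Rotation as Rn
def world(cam,px,depth,r=3):
    p=camera_params(cam);v,u=[int(round(a)) for a in px]
    w=depth[max(v-r,0):v+r+1,max(u-r,0):u+r+1];d=np.median(w[w>0])
    c=np.array([(px[1]-p['cx'])/p['fx']*d,(px[0]-p['cy'])/p['fy']*d,d])
    return np.array(p['R']).T@(c-np.array(p['t']))
def ray(cam,px):
    p=camera_params(cam);R=np.array(p['R']);t=np.array(p['t'])
    d=R.T@np.array([(px[1]-p['cx'])/p['fx'],(px[0]-p['cy'])/p['fy'],1]);return -R.T@t,d/np.linalg.norm(d)
def tri(rs):
    A=sum(np.eye(3)-np.outer(d,d) for o,d in rs);b=sum((np.eye(3)-np.outer(d,d))@o for o,d in rs)
    x=np.linalg.solve(A,b);return x,[np.linalg.norm(np.cross(x-o,d)) for o,d in rs]
E
cat > a.py <<'E'
from h import *
np.set_printoptions(precision=4,suppress=True)
s=robot.observe();print(s)
D={}
ims=[]
for c in('scene','top'):
    im,d=read_camera(c);cv2.imwrite(f'pics/{c}0.png',im);D[c]=d
    for q in('knob_centre','hinge','knob','stand','solder_reel','cutters','spare_board'):
        for l in nets.landmark_of(c,q)[:2]:
            print(c,q,l['conf'],np.array(l['pixel']),world(c,l['pixel'],d))
            D.setdefault((c,q),l['pixel'])
for q in('knob_centre','hinge','knob'):
    if ('scene',q) in D and ('top',q) in D: print(q,tri([ray(c,D[c,q]) for c in('scene','top')]))
E
python3 a.py
```

```text
{'time': 0.0, 'qpos': array([ 1.136 ,  0.3427,  1.5251,  0.    ,  1.2754, -0.146 ]), 'qvel': array([ 0.    ,  0.0003,  0.0012, -0.0002,  0.0003, -0.0012]), 'joint_efforts': array([ -0.0003, -43.1238, -24.422 ,   0.0719,   0.0558,  -0.0001]), 'tool_pos': array([0.1493, 0.5029, 0.226 ]), 'tool_rot': array([-3.14  , -0.0003,  2.8528]), 'contact_force': array([ 0.4878,  0.8576, -0.4215]), 'torque': array([0.0426, 0.0125, 0.0201]), 'grip_force': 0.0, 'opening': 0.09181653872815534}
scene knob_centre 0.67 [237.5 322. ] [0.4327 0.1132 0.1772]
scene knob_centre 0.57 [246.9 203. ] [0.3513 0.3763 0.0097]
scene hinge 0.6 [216.2 339.1] [0.5624 0.1424 0.1042]
scene knob 0.53 [235.7 322.1] [0.4354 0.1149 0.1788]
scene stand 0.84 [256.4 327.8] [0.5142 0.1288 0.0142]
scene solder_reel 0.65 [191.7 221.5] [0.5055 0.4567 0.0249]
scene solder_reel 0.37 [245.  203.7] [0.3546 0.3767 0.0133]
scene cutters 0.69 [204.7 177.6] [0.4069 0.5226 0.0114]
scene cutters 0.37 [236.5 321.8] [0.4342 0.1146 0.1777]
scene spare_board 0.68 [243.6 203.8] [0.3554 0.3767 0.018 ]
top knob_centre 0.51 [201.9 368.4] [0.439  0.1188 0.1796]
top hinge 0.69 [140.  344.7] [0.5515 0.1532 0.1646]
top knob 0.51 [202.9 367.3] [0.4373 0.1207 0.1795]
top stand 0.74 [165.  340.4] [0.5138 0.1529 0.1169]
top solder_reel 0.84 [170.2 182.4] [0.5179 0.4607 0.0473]
top spare_board 0.65 [246.9 221.3] [0.3616 0.384  0.0254]
knob_centre (array([0.4396, 0.1161, 0.1682]), [np.float64(0.0003127208908652968), np.float64(0.0003127208908652924)])
hinge (array([0.5633, 0.1416, 0.1044]), [np.float64(0.0012539307235909145), np.float64(0.0012539307235908744)])
knob (array([0.4387, 0.1179, 0.1728]), [np.float64(0.0014131515019062796), np.float64(0.001413151501906322)])
```

```bash
python3 - <<'E'
import cv2,numpy as np
a=cv2.imread('pics/scene0.png')[120:330,230:450];b=cv2.imread('pics/top0.png')[80:290,260:480]
cv2.imwrite('pics/v1.png',np.hstack([cv2.resize(x,(400,382),interpolation=3) for x in(a,b)]))
E
```

```text
(no output)
```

View pics/v1.png

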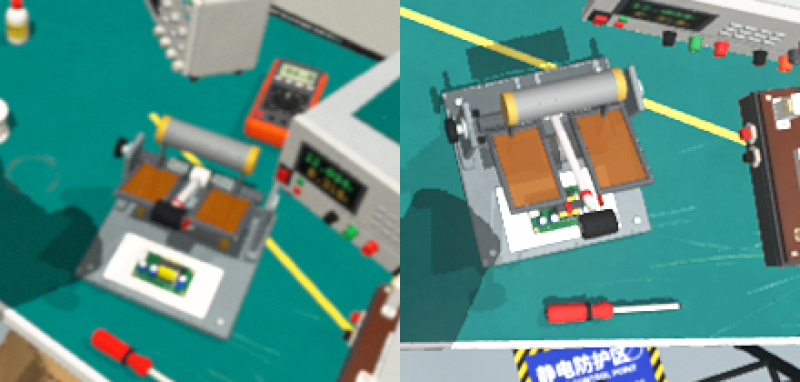

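The top crop shows the knob at about (row 202, col 370) in the full image, which agrees with the networks, and the triangulated height of 0.168 m matches the expected 0.167 m. Next I'll get the yaw from the hinge-parallel tube.

```bash
cat > b.py <<'E'
from h import *
np.set_printoptions(precision=4,suppress=True)
for c in('top','scene'):
    im,d=read_camera(c);p=camera_params(c);R=np.array(p['R']);t=np.array(p['t'])
    for q in('ballast_top','knob','stand','shade'):
        m=nets.masks_of(c,q)
        if not m: print(c,q,'none');continue
        reg=m[0]['region']&(d>0);reg=cv2.erode(reg.astype(np.uint8),np.ones((3,3)))>0
        v,u=np.nonzero(reg);z=d[v,u];X=(np.c_[(u-p['cx'])/p['fx']*z,(v-p['cy'])/p['fy']*z,z]-t)@R
        if q=='stand': X=X[(X[:,2]<.03)&(X[:,2]>-.01)]
        if q=='ballast_top': X=X[X[:,2]>np.median(X[:,2])-.03]
        (cx,cy),(w,h),a=cv2.minAreaRect(X[:,:2].astype(np.float32))
        ev=np.linalg.svd(X[:,:2]-X[:,:2].mean(0),full_matrices=False)[2][0]
        print(c,q,m[0]['conf'],len(X),'med',np.median(X,0),'zmax',np.percentile(X[:,2],98),'rect',cx,cy,w,h,a,'axis yaw',np.degrees(np.arctan2(-ev[0]*np.sign(ev[1]),abs(ev[1]))))
E
python3 b.py
```

```text
top ballast_top 0.58 1021 med [0.5634 0.1481 0.1689] zmax 0.17303873031473654 rect 0.5651785731315613 0.14439785480499268 0.029550278559327126 0.11810529977083206 12.360806465148926 axis yaw 12.272992777193242
top knob 0.86 192 med [0.4382 0.1197 0.1789] zmax 0.1821992190861317 rect 0.4380992352962494 0.11815598607063293 0.01906582899391651 0.03143864497542381 10.92007827758789 axis yaw 10.288338734925626
top stand 0.73 3034 med [0.4798 0.1807 0.015 ] zmax 0.023788195903307226 rect 0.5222880840301514 0.1343289017677307 0.20619513094425201 0.1972864866256714 11.916455268859863 axis yaw -67.12792844340012
top shade 0.62 4117 med [0.532  0.1445 0.1238] zmax 0.17189599203495995 rect 0.5196346044540405 0.13055264949798584 0.12417472153902054 0.1661105901002884 11.47623062133789 axis yaw 4.49877327819954
scene ballast_top 0.95 678 med [0.5596 0.1358 0.1665] zmax 0.17271748363618503 rect 0.5652813911437988 0.1405535340309143 0.02977796643972397 0.11610504239797592 11.201138496398926 axis yaw 12.0713386278869
scene knob 0.62 178 med [0.4326 0.1123 0.1773] zmax 0.18206639023835403 rect 0.43556299805641174 0.11280025541782379 0.017516104504466057 0.03070327267050743 9.955987930297852 axis yaw 14.904805254613107
scene stand 0.86 3520 med [0.4916 0.112  0.0156] zmax 0.024238895603547465 rect 0.5711122751235962 0.1513615846633911 0.33549830317497253 0.22027793526649475 20.40629768371582 axis yaw 25.206125450737307
scene shade 0.85 2209 med [0.5406 0.1231 0.1259] zmax 0.17166851477306636 rect 0.5142314434051514 0.13062824308872223 0.12055661529302597 0.15489797294139862 12.073911666870117 axis yaw 4.967364023080332
```

Call:
step_arm([
  {"z":-0.0587},
  {"x":-0.1,"y":-0.075,"z":-0.0587,"rz":-0.15},
  {"x":-0.15,"y":-0.112,"z":-0.0587,"rz":-0.3},
  {"x":-0.2,"y":-0.149,"z":-0.0587,"rz":-0.45},
  {"x":-0.25,"y":-0.186,"z":-0.0587,"rz":-0.634},
  {"x":-0.3,"y":-0.223,"z":-0.0587,"rz":-0.634},
  {"x":-0.35,"y":-0.26,"z":-0.0587,"rz":-0.634},
  {"x":-0.4,"y":-0.297,"z":-0.0587,"rz":-0.634},
  {"x":-0.45,"y":-0.334,"z":-0.0587,"rz":-0.634},
  {"x":-0.516,"y":-0.3836,"z":-0.0587,"rz":-0.634},
  {"x":-0.516,"y":-0.3836,"z":-0.0587,"rz":-0.634},
  {"x":-0.516,"y":-0.3836,"z":-0.0587,"rz":-0.634},
])

```text
$.steps[0]: bad value
```

Call:
step_arm([
  {"x":0},
  {"x":0},
  {"x":0},
])

```text
$.steps[0]: bad value
```

```bash
cat > w.py <<'E'
from h import *
np.set_printoptions(precision=4,suppress=True)
s=robot.observe();im,d=read_camera('wrist');cv2.imwrite('pics/w1.png',im)
print(s['time'],s['tool_pos'],s['tool_rot'],s['contact_force'])
p=camera_params('wrist');H=np.array(p['hand_eye']);R=Rn.from_euler('xyz',s['tool_rot']).as_matrix()
def W(c): return (H[:3,:3]@c.T).T.dot(R.T)+(R@H[:3,3]+s['tool_pos'])
def X(m):
    v,u=np.nonzero(m&(d>0));z=d[v,u];return W(np.c_[(u-p['cx'])/p['fx']*z,(v-p['cy'])/p['fy']*z,z])
for q in('knob_centre','knob','hinge'):
    for l in nets.landmark_of('wrist',q)[:1]:
        v,u=l['pixel'];o=R@H[:3,3]+s['tool_pos'];dr=W(np.array([[(u-p['cx'])/p['fx'],(v-p['cy'])/p['fy'],1]]))[0]-o
        z=.095 if q=='hinge' else .168
        print(q,l,o+dr*(z-o[2])/dr[2])
for q in('knob','ballast_top'):
    m=nets.masks_of('wrist',q)
    if m:
        x=X(cv2.erode(m[0]['region'].astype(np.uint8),np.ones((3,3)))>0);print(q,m[0]['conf'],m[0]['box'],cv2.minAreaRect(x[:,:2].astype(np.float32)),np.percentile(x[:,2],[50,95]))
E
python3 w.py
```

```text
1.3 [0.1495 0.5033 0.2267] [ 3.1415 -0.      2.8528] [ 0.431   0.248  -0.3757]
```

View pics/w1.png

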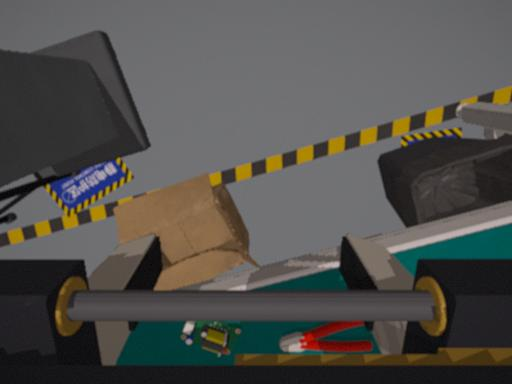

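The move was refused because rows need every field, so the arm hasn't moved. The wrist picture shows only the fingers, the cutters and the spare board, with no knob. I'll resend with full rows.

Call:
step_arm([
  {"x":0,"y":0,"z":-0.0587,"rx":0,"ry":0,"rz":0,"claw":1},
  {"x":-0.1,"y":-0.075,"z":-0.0587,"rx":0,"ry":0,"rz":-0.15,"claw":1},
  {"x":-0.15,"y":-0.112,"z":-0.0587,"rx":0,"ry":0,"rz":-0.3,"claw":1},
  {"x":-0.2,"y":-0.149,"z":-0.0587,"rx":0,"ry":0,"rz":-0.45,"claw":1},
  {"x":-0.25,"y":-0.186,"z":-0.0587,"rx":0,"ry":0,"rz":-0.634,"claw":1},
  {"x":-0.3,"y":-0.223,"z":-0.0587,"rx":0,"ry":0,"rz":-0.634,"claw":1},
  {"x":-0.35,"y":-0.26,"z":-0.0587,"rx":0,"ry":0,"rz":-0.634,"claw":1},
  {"x":-0.4,"y":-0.297,"z":-0.0587,"rx":0,"ry":0,"rz":-0.634,"claw":1},
  {"x":-0.45,"y":-0.334,"z":-0.0587,"rx":0,"ry":0,"rz":-0.634,"claw":1},
  {"x":-0.516,"y":-0.3836,"z":-0.0587,"rx":0,"ry":0,"rz":-0.634,"claw":1},
  {"x":-0.516,"y":-0.3836,"z":-0.0587,"rx":0,"ry":0,"rz":-0.634,"claw":1},
  {"x":-0.516,"y":-0.3836,"z":-0.0587,"rx":0,"ry":0,"rz":-0.634,"claw":1},
])

```text
time: 2.6
tool_pos: [0.415, 0.148, 0.271]
tool_rot: [3.141, 0.001, -2.933]
contact_force: [0.5, 0.1, -0.3]
opening: 0.0916
grip_force: 0.0
```

Call:
step_arm([
  {"x":0,"y":0,"z":0,"rx":0,"ry":0,"rz":0,"claw":1},
  {"x":0,"y":0,"z":0,"rx":0,"ry":0,"rz":0,"claw":1},
])

```text
time: 2.77
tool_pos: [0.415, 0.1483, 0.2705]
tool_rot: [3.141, -0.0, -2.937]
contact_force: [-0.1, 0.9, -0.2]
opening: 0.0919
grip_force: 0.0
```

```bash
python3 w.py
```

```text
2.7667 [0.415  0.1483 0.2705] [ 3.1414 -0.0004 -2.9373] [-0.117   0.9313 -0.1566]
knob_centre {'pixel': [207.8, 201.7], 'conf': 0.63} [0.437  0.1118 0.168 ]
knob {'pixel': [208.7, 205.6], 'conf': 0.96} [0.4371 0.115  0.168 ]
hinge {'pixel': [296.1, 217.1], 'conf': 0.67} [0.5687 0.1408 0.095 ]
knob 0.95 [181.4, 194.8, 225.8, 224.0] ((0.4371374845504761, 0.11534138023853302), (0.02239537611603737, 0.03227948397397995), 11.565064430236816) [0.1785 0.1809]
ballast_top 0.97 [145.4, 318.2, 273.2, 353.1] ((0.5642343759536743, 0.14123742282390594), (0.027420546859502792, 0.11799328774213791), 11.672954559326172) [0.1689 0.1716]
```

View pics/w1.png

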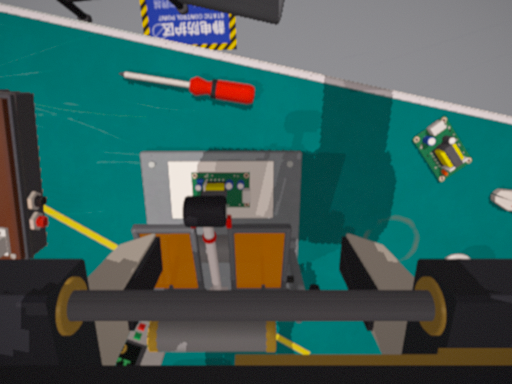

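The wrist view shows the knob at (row 209, col 205), clear on both ends with the shade frame behind it. All three views agree on roughly (0.437, 0.116, 0.168). I'll centre over it and descend.

Call:
step_arm([
  {"x":-0.0199,"y":-0.0484,"z":0,"rx":0,"ry":0,"rz":0,"claw":1},
  {"x":-0.0199,"y":-0.0484,"z":0.03,"rx":0,"ry":0,"rz":0,"claw":1},
  {"x":-0.0199,"y":-0.0484,"z":0.06,"rx":0,"ry":0,"rz":0,"claw":1},
  {"x":-0.0199,"y":-0.0484,"z":0.09,"rx":0,"ry":0,"rz":0,"claw":1},
  {"x":-0.0199,"y":-0.0484,"z":0.12,"rx":0,"ry":0,"rz":0,"claw":1},
  {"x":-0.0199,"y":-0.0484,"z":0.145,"rx":0,"ry":0,"rz":0,"claw":1},
  {"x":-0.0199,"y":-0.0484,"z":0.1593,"rx":0,"ry":0,"rz":0,"claw":1},
  {"x":-0.0199,"y":-0.0484,"z":0.1593,"rx":0,"ry":0,"rz":0,"claw":1},
  {"x":-0.0199,"y":-0.0484,"z":0.1593,"rx":0,"ry":0,"rz":0,"claw":1},
])

```text
time: 3.82
tool_pos: [0.4359, 0.1183, 0.1513]
tool_rot: [3.141, -0.001, -2.931]
contact_force: [-0.2, -0.4, 0.2]
opening: 0.0917
grip_force: 0.0
```

Call:
step_arm([
  {"x":0,"y":0,"z":0,"rx":0,"ry":0,"rz":0,"claw":-1},
  {"x":0,"y":0,"z":0,"rx":0,"ry":0,"rz":0,"claw":-1},
  {"x":0,"y":0,"z":0,"rx":0,"ry":0,"rz":0,"claw":-1},
  {"x":0,"y":0,"z":0,"rx":0,"ry":0,"rz":0,"claw":-1},
  {"x":0,"y":0,"z":0,"rx":0,"ry":0,"rz":0,"claw":-1},
  {"x":0,"y":0,"z":0,"rx":0,"ry":0,"rz":0,"claw":-1},
  {"x":0,"y":0,"z":0,"rx":0,"ry":0,"rz":0,"claw":-1},
  {"x":0,"y":0,"z":0,"rx":0,"ry":0,"rz":0,"claw":-1},
], squeeze=20)

```text
time: 4.48
tool_pos: [0.4363, 0.1175, 0.1513]
tool_rot: [3.141, 0.0, -2.933]
contact_force: [0.8, 0.3, -0.3]
opening: 0.0429
grip_force: 0.0
```

```bash
sed -i 's/w1.png/w2.png/' w.py; python3 w.py
```

```text
4.4833 [0.4363 0.1175 0.1513] [ 3.1415  0.0001 -2.9325] [ 0.786   0.2942 -0.3065]
knob_centre {'pixel': [271.6, 244.0], 'conf': 0.63} [0.438  0.1143 0.168 ]
knob {'pixel': [275.6, 245.1], 'conf': 0.91} [0.44   0.1152 0.168 ]
knob 0.82 [203.1, 245.1, 281.4, 286.9] ((0.43278640508651733, 0.11335007846355438), (0.013922168873250484, 0.03313225135207176), 11.019203186035156) [0.177  0.1804]
```

View pics/w2.png

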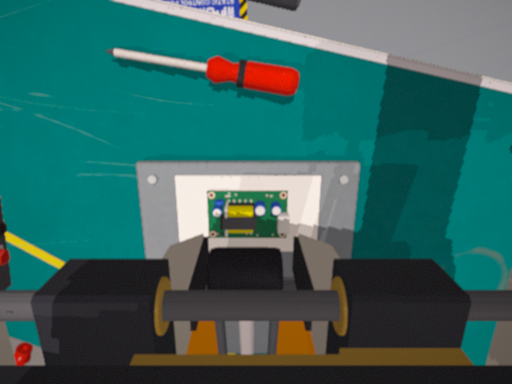

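The picture shows the knob between the pads, about 2 mm off centre to the left. I'll correct that and finish closing.

Call:
step_arm([
  {"x":0,"y":-0.0027,"z":0,"rx":0,"ry":0,"rz":0,"claw":-1},
  {"x":0,"y":-0.0027,"z":0,"rx":0,"ry":0,"rz":0,"claw":-1},
  {"x":0,"y":-0.0027,"z":0,"rx":0,"ry":0,"rz":0,"claw":-1},
  {"x":0,"y":-0.0027,"z":0,"rx":0,"ry":0,"rz":0,"claw":-1},
  {"x":0,"y":-0.0027,"z":0,"rx":0,"ry":0,"rz":0,"claw":-1},
  {"x":0,"y":-0.0027,"z":0,"rx":0,"ry":0,"rz":0,"claw":-1},
], squeeze=20)

```text
time: 5.28
tool_pos: [0.4366, 0.1154, 0.1512]
tool_rot: [-3.141, -0.0, -2.932]
contact_force: [-0.6, -3.7, 1.4]
opening: 0.0336
grip_force: 20.0
```

Call:
step_arm([
  {"x":-0.005,"y":-0.0007,"z":-0.0087,"rx":0,"ry":0,"rz":0,"claw":-1},
  {"x":-0.0104,"y":-0.0007,"z":-0.017,"rx":0,"ry":0,"rz":0,"claw":-1},
  {"x":-0.0163,"y":-0.0007,"z":-0.0252,"rx":0,"ry":0,"rz":0,"claw":-1},
  {"x":-0.0225,"y":-0.0007,"z":-0.033,"rx":0,"ry":0,"rz":0,"claw":-1},
  {"x":-0.0292,"y":-0.0007,"z":-0.0404,"rx":0,"ry":0,"rz":0,"claw":-1},
  {"x":-0.0362,"y":-0.0007,"z":-0.0476,"rx":0,"ry":0,"rz":0,"claw":-1},
  {"x":-0.0362,"y":-0.0007,"z":-0.0476,"rx":0,"ry":0,"rz":0,"claw":-1},
  {"x":-0.0362,"y":-0.0007,"z":-0.0476,"rx":0,"ry":0,"rz":0,"claw":-1},
  {"x":-0.0362,"y":-0.0007,"z":-0.0476,"rx":0,"ry":0,"rz":0,"claw":-1},
  {"x":-0.0362,"y":-0.0007,"z":-0.0476,"rx":0,"ry":0,"rz":0,"claw":-1},
])

```text
time: 6.12
tool_pos: [0.4628, 0.1206, 0.1867]
tool_rot: [3.141, -0.001, -2.932]
contact_force: [-4.3, -1.7, 1.3]
opening: 0.0339
grip_force: 20.0
```

```bash
cat > t.py <<'E'
from h import *
import sys
np.set_printoptions(precision=4,suppress=True)
n=sys.argv[1]
yaw=.207;S=np.array([[np.cos(yaw),np.sin(yaw),0],[-np.sin(yaw),np.cos(yaw),0],[0,0,1]])
Hg=np.array([.5659,.1428,.095])
F=[]
for k in range(2):
  s=robot.observe()
  for c in('scene','top'):
    im,d=read_camera(c);F.append(robot.observe()['contact_force'])
    if k: continue
    p=camera_params(c);R=np.array(p['R']);t=np.array(p['t']);cv2.imwrite(f'pics/{c}_{n}.png',im)
    for q in('shade','ballast_top','ballast_under'):
        m=nets.masks_of(c,q)
        if not m: print(c,q,'none');continue
        reg=m[0]['region']&(d>0);reg=cv2.erode(reg.astype(np.uint8),np.ones((3,3)))>0
        v,u=np.nonzero(reg);z=d[v,u];X=((np.c_[(u-p['cx'])/p['fx']*z,(v-p['cy'])/p['fy']*z,z]-t)@R-Hg)@S.T
        if q=='shade': X=X[(abs(X[:,1])>.016)&(abs(X[:,1])<.08)&(np.hypot(X[:,0],X[:,2])<.125)&(np.hypot(X[:,0],X[:,2])>.03)]
        np.save(f'pics/{c}_{q}_{n}.npy',X)
        print(c,q,m[0]['conf'],len(X),np.median(X,0))
    F[-1]=robot.observe()['contact_force']
g=(s['tool_pos']+np.array([0,0,-0.0])-Hg)@S.T;g[2]+=.017
th=np.arctan2(g[2],-g[0]);f=S@np.mean(F,0)
print('t',s['time'],'knob rel',g,'r',np.hypot(g[0],g[2]),'theta',th,'a',th-.5,'F stand',f,'tang(+a)',f[0]*np.sin(th)+f[2]*np.cos(th),'radial',-f[0]*np.cos(th)+f[2]*np.sin(th),'grip',s['grip_force'])
for c in('scene','top'):
    try:X=np.load(f'pics/{c}_shade_{n}.npy')
    except Exception: continue
    best=(0,)
    A=np.linspace(-.2,2.6,561)
    r=[np.sum(np.exp(-((X[:,0]*np.sin(a)+X[:,2]*np.cos(a)-o)/.003)**2/2)*(-X[:,0]*np.cos(a)+X[:,2]*np.sin(a)>0)) for a in A for o in(-.004,0,.004,.008)]
    i=int(np.argmax(r));print(c,'shade angle',A[i//4],'offset',(-.004,0,.004,.008)[i%4],'inl',r[i],len(X))
E
python3 t.py 1; python3 - <<'E'
import cv2,numpy as np
a=cv2.imread('pics/scene_1.png')[120:330,230:450];b=cv2.imread('pics/top_1.png')[80:290,260:480]
cv2.imwrite('pics/v2.png',np.hstack([cv2.resize(x,(400,382),interpolation=3) for x in(a,b)]))
E
```

```text
scene shade 0.6 745 [-0.0575 -0.0308 -0.0144]
scene ballast_top none
scene ballast_under 0.68 685 [-0.0562 -0.0025 -0.018 ]
top shade 0.83 1594 [0.002  0.0245 0.0607]
top ballast_top 0.71 1077 [0.0151 0.005  0.0711]
top ballast_under 0.66 24 [-0.0407 -0.0072 -0.0173]
t 6.5167 knob rel [-0.1051 -0.0005  0.1089] r 0.15137038769707942 theta 0.8033769067558019 a 0.30337690675580187 F stand [-4.6919 -0.5161  2.0456] tang(+a) -1.9565652557288387 radial 4.729721482314546 grip 19.98792439699173
scene shade angle 0.655 offset 0.004 inl 264.1588313096392 745
top shade angle 0.635 offset 0.004 inl 636.7385894002309 1594
```

View pics/v2.png

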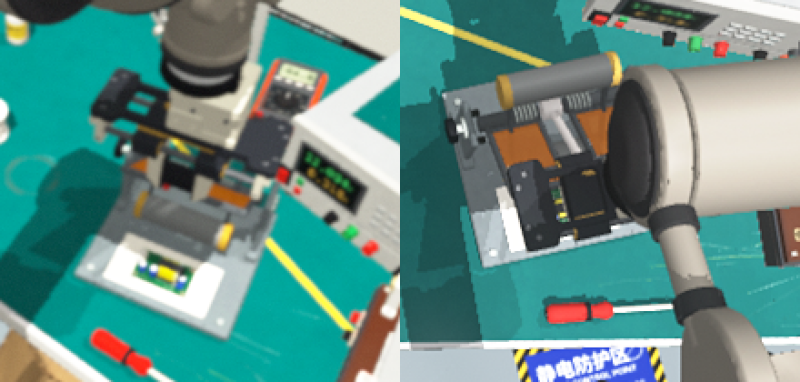

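The shade angle (about 0.645) against the stem (0.80) gives trim of about -0.155, so the shade is at its stop and step 1 is met. The radial push is 4.7 N outward, so I'll widen the arc by 1 mm and continue.

Call:
step_arm([
  {"x":-0.0064,"y":-0.0003,"z":-0.0078,"rx":0,"ry":0,"rz":0,"claw":-1},
  {"x":-0.0142,"y":-0.0003,"z":-0.0142,"rx":0,"ry":0,"rz":0,"claw":-1},
  {"x":-0.0222,"y":-0.0003,"z":-0.0203,"rx":0,"ry":0,"rz":0,"claw":-1},
  {"x":-0.0306,"y":-0.0003,"z":-0.0259,"rx":0,"ry":0,"rz":0,"claw":-1},
  {"x":-0.0392,"y":-0.0003,"z":-0.0311,"rx":0,"ry":0,"rz":0,"claw":-1},
  {"x":-0.048,"y":-0.0003,"z":-0.036,"rx":0,"ry":0,"rz":0,"claw":-1},
  {"x":-0.048,"y":-0.0003,"z":-0.036,"rx":0,"ry":0,"rz":0,"claw":-1},
  {"x":-0.048,"y":-0.0003,"z":-0.036,"rx":0,"ry":0,"rz":0,"claw":-1},
  {"x":-0.048,"y":-0.0003,"z":-0.036,"rx":0,"ry":0,"rz":0,"claw":-1},
  {"x":-0.048,"y":-0.0003,"z":-0.036,"rx":0,"ry":0,"rz":0,"claw":-1},
])

```text
time: 7.45
tool_pos: [0.4986, 0.128, 0.2133]
tool_rot: [3.141, -0.001, -2.932]
contact_force: [4.9, 2.3, -14.1]
opening: 0.0339
grip_force: 20.0
```

```bash
python3 t.py 2
```

```text
scene shade 0.77 861 [-0.0594 -0.0272  0.0273]
scene ballast_top 0.82 190 [ 0.0232 -0.0415  0.0597]
scene ballast_under 0.8 676 [-0.063  -0.0003 -0.0015]
top shade 0.68 741 [0.0284 0.0266 0.0635]
top ballast_top 0.68 889 [0.0309 0.0061 0.0637]
top ballast_under 0.45 957 [0.031  0.0061 0.0635]
t 7.85 knob rel [-0.0689 -0.0007  0.1353] r 0.15183561292073822 theta 1.0997016809963083 a 0.5997016809963083 F stand [  5.568    0.8339 -14.5914] tang(+a) -1.660985495490313 radial -15.529126403343945 grip 19.974297881126404
scene shade angle 0.96 offset 0 inl 270.2042405133996 861
top shade angle 2.02 offset -0.004 inl 266.1838491072014 741
```

Call:
step_arm([
  {"x":-0.0095,"y":-0.0003,"z":-0.0031,"rx":0,"ry":0,"rz":0,"claw":-1},
  {"x":-0.0187,"y":-0.0003,"z":-0.007,"rx":0,"ry":0,"rz":0,"claw":-1},
  {"x":-0.0281,"y":-0.0003,"z":-0.0104,"rx":0,"ry":0,"rz":0,"claw":-1},
  {"x":-0.0375,"y":-0.0003,"z":-0.0132,"rx":0,"ry":0,"rz":0,"claw":-1},
  {"x":-0.0375,"y":-0.0003,"z":-0.0132,"rx":0,"ry":0,"rz":0,"claw":-1},
  {"x":-0.0375,"y":-0.0003,"z":-0.0132,"rx":0,"ry":0,"rz":0,"claw":-1},
  {"x":-0.0375,"y":-0.0003,"z":-0.0132,"rx":0,"ry":0,"rz":0,"claw":-1},
  {"x":-0.0375,"y":-0.0003,"z":-0.0132,"rx":0,"ry":0,"rz":0,"claw":-1},
])

```text
time: 8.62
tool_pos: [0.5259, 0.1336, 0.2241]
tool_rot: [3.141, -0.0, -2.932]
contact_force: [-0.7, 1.8, -2.6]
opening: 0.0338
grip_force: 20.0
```

```bash
python3 t.py 3;python3 - <<'E'
import cv2,numpy as np
a=cv2.imread('pics/scene_3.png')[120:330,230:450];b=cv2.imread('pics/top_3.png')[80:290,260:480]
cv2.imwrite('pics/v3.png',np.hstack([cv2.resize(x,(400,382),interpolation=3) for x in(a,b)]))
E
```

```text
scene shade 0.69 1638 [-0.0341 -0.0249  0.0473]
scene ballast_top 0.97 201 [ 0.0336 -0.0364  0.0509]
scene ballast_under 0.9 673 [-0.0664 -0.0063  0.0114]
top shade 0.84 921 [0.0351 0.0234 0.0529]
top ballast_top 0.67 502 [ 0.022   0.3231 -0.0486]
top ballast_under 0.89 462 [-0.066   0.0097  0.0122]
t 9.0167 knob rel [-0.0408 -0.0008  0.1461] r 0.15169593619389857 theta 1.2986036021850123 a 0.7986036021850123 F stand [-0.7351  2.7148 -0.6486] tang(+a) -0.8824646893802697 radial -0.4271270142091569 grip 19.977116882801056
scene shade angle 1.2000000000000002 offset 0 inl 727.0598054490331 1638
top shade angle 2.25 offset -0.004 inl 269.10010686005955 921
```

View pics/v3.png

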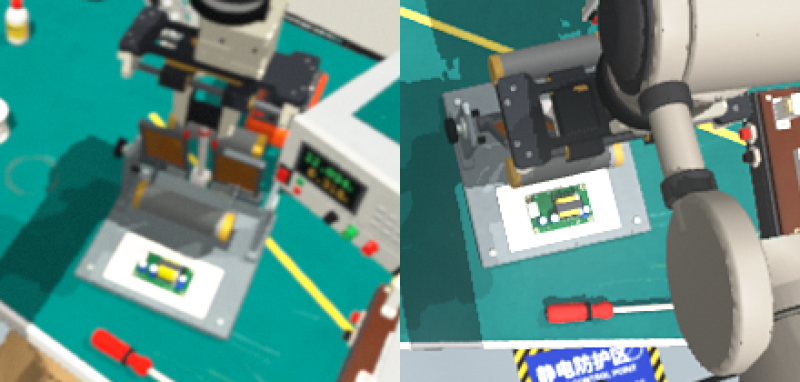

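The shade now stands nearly upright with the fingers clear of it. Vision puts trim at -0.10 and force at -0.12, so they agree.

Call:
step_arm([
  {"x":-0.0097,"y":-0.0006,"z":-0.0024,"rx":0,"ry":0,"rz":0,"claw":-1},
  {"x":-0.0195,"y":-0.001,"z":-0.0044,"rx":0,"ry":0,"rz":0,"claw":-1},
  {"x":-0.0294,"y":-0.001,"z":-0.0058,"rx":0,"ry":0,"rz":0,"claw":-1},
  {"x":-0.0394,"y":-0.001,"z":-0.0068,"rx":0,"ry":0,"rz":0,"claw":-1},
  {"x":-0.0394,"y":-0.001,"z":-0.0068,"rx":0,"ry":0,"rz":0,"claw":-1},
  {"x":-0.0394,"y":-0.001,"z":-0.0068,"rx":0,"ry":0,"rz":0,"claw":-1},
  {"x":-0.0394,"y":-0.001,"z":-0.0068,"rx":0,"ry":0,"rz":0,"claw":-1},
  {"x":-0.0394,"y":-0.001,"z":-0.0068,"rx":0,"ry":0,"rz":0,"claw":-1},
  {"x":-0.0394,"y":-0.001,"z":-0.0068,"rx":0,"ry":0,"rz":0,"claw":-1},
])

```text
time: 9.87
tool_pos: [0.5562, 0.1396, 0.2293]
tool_rot: [3.141, 0.002, -2.932]
contact_force: [-0.9, 5.0, 0.9]
opening: 0.0336
grip_force: 20.0
```

```bash
python3 t.py 4
```

```text
scene shade 0.87 1988 [-0.0077 -0.0178  0.0515]
scene ballast_top 0.46 7761 [-0.0259 -0.0037 -0.0757]
scene ballast_under 0.81 749 [-0.0644 -0.0049  0.0285]
top shade 0.72 806 [-0.0556  0.0264  0.0301]
top ballast_top none
top ballast_under 0.89 904 [-0.0575  0.0038  0.0302]
t 10.2667 knob rel [-0.0102 -0.0011  0.1513] r 0.1516667300550863 theta 1.503737372927614 a 1.003737372927614 F stand [-0.127   5.1164  0.3354] tang(+a) -0.10419762611197379 radial 0.343104590035937 grip 19.974611699581146
scene shade angle 1.485 offset 0 inl 1155.9611133041649 1988
top shade angle 0.38499999999999995 offset 0.008 inl 438.842165662837 806
```

Call:
step_arm([
  {"x":-0.01,"y":0.0005,"z":-0.0005,"rx":0,"ry":0,"rz":0,"claw":-1},
  {"x":-0.02,"y":0.0007,"z":-0.0004,"rx":0,"ry":0,"rz":0,"claw":-1},
  {"x":-0.03,"y":0.0007,"z":0.0001,"rx":0,"ry":0,"rz":0,"claw":-1},
  {"x":-0.0399,"y":0.0007,"z":0.0012,"rx":0,"ry":0,"rz":0,"claw":-1},
  {"x":-0.0399,"y":0.0007,"z":0.0012,"rx":0,"ry":0,"rz":0,"claw":-1},
  {"x":-0.0399,"y":0.0007,"z":0.0012,"rx":0,"ry":0,"rz":0,"claw":-1},
  {"x":-0.0399,"y":0.0007,"z":0.0012,"rx":0,"ry":0,"rz":0,"claw":-1},
  {"x":-0.0399,"y":0.0007,"z":0.0012,"rx":0,"ry":0,"rz":0,"claw":-1},
  {"x":-0.0399,"y":0.0007,"z":0.0012,"rx":0,"ry":0,"rz":0,"claw":-1},
  {"x":-0.0399,"y":0.0007,"z":0.0012,"rx":0,"ry":0,"rz":0,"claw":-1},
])

```text
time: 11.2
tool_pos: [0.5844, 0.1457, 0.2284]
tool_rot: [3.142, 0.001, -2.932]
contact_force: [0.2, 3.9, 3.5]
opening: 0.0337
grip_force: 20.0
```

```bash
python3 t.py 5
```

```text
scene shade 0.96 2040 [ 0.0109 -0.0189  0.0555]
scene ballast_top 0.58 36 [ 0.049  -0.0022  0.0225]
scene ballast_under 0.69 669 [-0.0576 -0.0036  0.0434]
top shade 0.88 1215 [-0.0416  0.0207  0.045 ]
top ballast_top 0.7 56 [0.0586 0.0593 0.0252]
top ballast_under 0.8 1040 [-0.0519  0.0031  0.0448]
t 11.6 knob rel [ 0.0189 -0.001   0.1504] r 0.15155824348039085 theta 1.6957196199003632 a 1.1957196199003632 F stand [0.7534 4.4399 5.1901] tang(+a) 0.10087134867320002 radial 5.243529704021266 grip 19.974683225154877
scene shade angle 1.7550000000000001 offset 0 inl 1273.6741579774202 2040
top shade angle 1.725 offset 0 inl 397.759763768538 1215
```

Call:
step_arm([
  {"x":-0.005,"y":0.0007,"z":0.0002,"rx":0,"ry":0,"rz":0,"claw":-1},
  {"x":-0.0099,"y":0.0009,"z":0.001,"rx":0,"ry":0,"rz":0,"claw":-1},
  {"x":-0.015,"y":0.0009,"z":0.002,"rx":0,"ry":0,"rz":0,"claw":-1},
  {"x":-0.0197,"y":0.0009,"z":0.0031,"rx":0,"ry":0,"rz":0,"claw":-1},
  {"x":-0.0197,"y":0.0009,"z":0.0031,"rx":0,"ry":0,"rz":0,"claw":-1},
  {"x":-0.0197,"y":0.0009,"z":0.0031,"rx":0,"ry":0,"rz":0,"claw":-1},
  {"x":-0.0197,"y":0.0009,"z":0.0031,"rx":0,"ry":0,"rz":0,"claw":-1},
  {"x":-0.0197,"y":0.0009,"z":0.0031,"rx":0,"ry":0,"rz":0,"claw":-1},
  {"x":-0.0197,"y":0.0009,"z":0.0031,"rx":0,"ry":0,"rz":0,"claw":-1},
  {"x":-0.0197,"y":0.0009,"z":0.0031,"rx":0,"ry":0,"rz":0,"claw":-1},
])

```text
time: 12.53
tool_pos: [0.5987, 0.1492, 0.2258]
tool_rot: [-3.141, -0.0, -2.933]
contact_force: [1.7, 0.2, 3.3]
opening: 0.0338
grip_force: 20.0
```

```bash
python3 t.py 6
```

```text
scene shade 0.56 2149 [ 0.0179 -0.0194  0.0547]
scene ballast_top 0.68 56 [0.0504 0.0123 0.0139]
scene ballast_under 0.74 652 [-0.0543 -0.0037  0.0493]
top shade 0.83 1634 [0.009  0.0222 0.0517]
top ballast_top none
top ballast_under 0.88 965 [-0.0469  0.0047  0.0516]
t 12.9333 knob rel [ 0.0335 -0.0004  0.1477] r 0.15149421127087503 theta 1.7936868852686014 a 1.2936868852686014 F stand [ 1.5813 -0.1756  3.4241] tang(+a) 0.7852500359340328 radial 3.688928715833085 grip 19.98120278120041
scene shade angle 1.8950000000000002 offset 0 inl 1347.2491117627753 2149
top shade angle 1.865 offset 0 inl 791.5443015203755 1634
```

Past balance is confirmed: vision and force both give trim of about +0.10. Interpolating, balance is at a stem angle of about 1.55, so I'll ease back there.

Call:
step_arm([
  {"x":0.0098,"y":0.0,"z":-0.002,"rx":0,"ry":0,"rz":0,"claw":-1},
  {"x":0.0197,"y":0.0,"z":-0.0036,"rx":0,"ry":0,"rz":0,"claw":-1},
  {"x":0.0296,"y":0.0,"z":-0.0046,"rx":0,"ry":0,"rz":0,"claw":-1},
  {"x":0.0396,"y":0.0,"z":-0.0053,"rx":0,"ry":0,"rz":0,"claw":-1},
  {"x":0.045,"y":0.0,"z":-0.0054,"rx":0,"ry":0,"rz":0,"claw":-1},
  {"x":0.0484,"y":0.0,"z":-0.0054,"rx":0,"ry":0,"rz":0,"claw":-1},
  {"x":0.0484,"y":0.0,"z":-0.0054,"rx":0,"ry":0,"rz":0,"claw":-1},
  {"x":0.0484,"y":0.0,"z":-0.0054,"rx":0,"ry":0,"rz":0,"claw":-1},
  {"x":0.0484,"y":0.0,"z":-0.0054,"rx":0,"ry":0,"rz":0,"claw":-1},
  {"x":0.0484,"y":0.0,"z":-0.0054,"rx":0,"ry":0,"rz":0,"claw":-1},
  {"x":0.0484,"y":0.0,"z":-0.0054,"rx":0,"ry":0,"rz":0,"claw":-1},
  {"x":0.0484,"y":0.0,"z":-0.0054,"rx":0,"ry":0,"rz":0,"claw":-1},
])

```text
time: 14.03
tool_pos: [0.5634, 0.1419, 0.2296]
tool_rot: [3.142, -0.0, -2.932]
contact_force: [-0.3, -1.5, 0.9]
opening: 0.0337
grip_force: 20.0
```

Call:
step_arm([
  {"x":0,"y":0,"z":0,"rx":0,"ry":0,"rz":0,"claw":-1},
  {"x":0,"y":0,"z":0,"rx":0,"ry":0,"rz":0,"claw":-1},
  {"x":0,"y":0,"z":0,"rx":0,"ry":0,"rz":0,"claw":-1},
  {"x":0,"y":0,"z":0,"rx":0,"ry":0,"rz":0,"claw":-1},
  {"x":0,"y":0,"z":0,"rx":0,"ry":0,"rz":0,"claw":-1},
  {"x":0,"y":0,"z":0,"rx":0,"ry":0,"rz":0,"claw":-1},
])

```text
time: 14.53
tool_pos: [0.5632, 0.1419, 0.2297]
tool_rot: [3.142, -0.0, -2.932]
contact_force: [-0.0, -1.5, 0.0]
opening: 0.0339
grip_force: 20.0
```

```bash
python3 t.py 7;python3 - <<'E'
import cv2,numpy as np
a=cv2.imread('pics/scene_7.png')[160:250,290:390]
cv2.imwrite('pics/v7.png',cv2.resize(a,(666,600),interpolation=2))
E
```

```text
scene shade 0.75 2038 [-0.0018 -0.0188  0.0527]
scene ballast_top none
scene ballast_under 0.76 672 [-0.0625 -0.0028  0.0327]
top shade 0.84 824 [-0.0535  0.0236  0.0336]
top ballast_top 0.62 30 [0.0495 0.0125 0.0366]
top ballast_under 0.62 916 [-0.0558  0.0034  0.0339]
t 14.9333 knob rel [-0.0029 -0.0004  0.1517] r 0.15168480345934354 theta 1.5519542897678542 a 1.0519542897678542 F stand [ 0.0386 -1.2729 -0.1626] tang(+a) 0.03552528851427383 radial -0.16332089673148145 grip 19.983978867530823
scene shade angle 1.5550000000000002 offset 0 inl 1216.7298521664934 2038
top shade angle 0.455 offset 0.008 inl 448.6497831089301 824
```

View pics/v7.png

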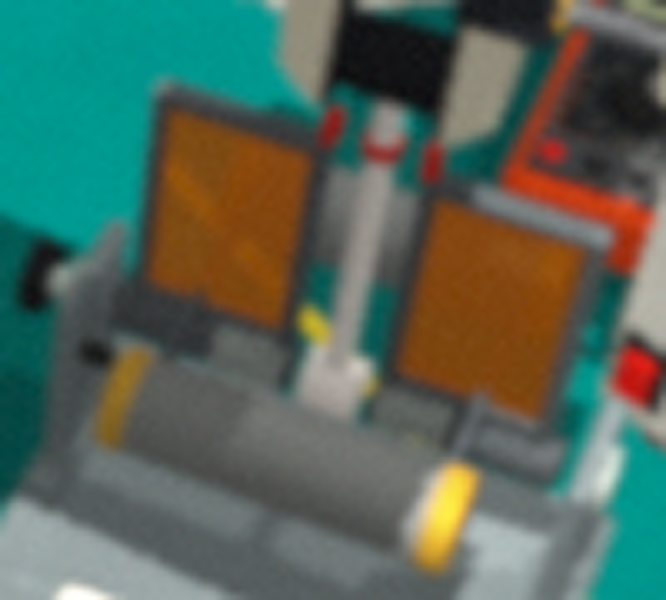

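The red collar is at (col 382, row 148) in the crop and the pointers at (332, 127) and (432, 162). Their midpoint is (382, 145), so they line up. Trim is about 0.003 by vision, and the tangential force is about 0.04 N.

```bash
python3 -c "
from h import *
print(robot.hand_in())"
```

```text
the job is handed in; nothing more can be done
None
```

The shade was swung past its balance point, eased back and handed in there, with the knob still gripped and still; trim is about 0 by both vision and force, and the red pointers line up with the collar.

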